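# Set up a bottle in the labelling jig

## Robot

A 6-joint arm with a two-finger parallel gripper is mounted at the origin on a cart in front of the work surface, level with it; the furniture and walls round the work are solid. World frame = base frame: x ahead of the robot, y to its left, z up, the work surface at z = 0. Lengths are in m, angles in rad, forces in N, time in s.
With the tool pointing down it reaches from about 0.3 to 0.775 m from the base axis. Payload 14.6 kg.
Tool frame: the origin (TCP) lies at the very end of the fingers, on their centre line; the grasp point (between the pads) lies 19 mm behind it; z points along the fingers, y is the line along which they close (so a half turn about z gives the same grasp; the last joint's range is limited). The gripper opens to 94 mm and grips with 3 to 60 N. Pads are 16 mm wide; open, the fingers measure 119 mm over their backs; the gripper's body (75 mm by 177 mm) begins 78 mm behind the grasp point.
Start: joints at [1.148, 0.3, 1.521, -0, 1.321, -0.067], TCP at [0.192, 0.516, 0.205] pointing down, gripper open.
Joint ranges: [-3.03, 3.03], [-0.79, 2.21], [0.23, 2.52], [-1.04, 4.18], [0, 3.07], [-2.55, 2.55]. Speed limits (rad/s): [2.22, 2.22, 2.57, 3.14, 3.14, 3.14].

## Interface

Orientations are given as [roll, pitch, yaw] about the fixed x, y, z axes, in that order (R = Rz(yaw) Ry(pitch) Rx(roll)).
In Python, from station import * gives the robot as it stands.
- The arm moves only by the tool jog_arm, never from a script. Its argument "rows" is a list of rows, each a list of 3 entries, a list of its own where there are three numbers: the shift along the tool's x, y, z in m, then the turn about the tool's z in degrees, then the finger opening in m, from 0 to 0.094. A call has 1 to 12 rows; each row shifts and turns the commanded pose from where the row before left it, along the tool's axes as they then stand; what a row does not reach is not made up. A row lasts 1/12 s, in which the tool goes at most 41.7 mm and 7.16 degrees, less where a joint would pass 70% of its speed; a pose out of reach is approached as far as the arm can. A call is refused whole if a number of a shift passes 0.0417 or a number of a turn 7.16, either way. A call with a gripper value outside its range is refused whole. The fingers move at their own pace and stop on an object; "squeeze" is the grip in N (left out, the last holds). Time passes only in rows, so rows that do not move let the fingers close. It gives the time, the measured TCP pose, the force, the opening and the grip force at its end, in the units of the state.
- get_obs(): the state, without advancing time (a new reading comes with each control period).
- camera(name): name is "scene" or "top" or "wrist"; returns a dict with "image" (480x640x3 uint8, red, green, blue), "range_z" (480x640 float32, m along the optical axis (not along the pixel's ray), 0 where there is no reading), "K" (3x3 intrinsics, pixels), "world_from_camera" (4x4, takes a point from camera to world coordinates); the wrist camera has in their place "T_tool_cam" (4x4, takes a point from camera to tool coordinates, whose origin is the TCP and whose axes are the flange's). Camera axes: x right, y up, looking along -z (the intrinsics and any distortion apply to the point x, -y, -z); pixel columns grow to the right and rows downward; lengths in m; the calibration is good to about 2 mm. A picture is of the moment at which its call begins: read the wrist's pose just before it.
- hand_in(): hands the job in; it is judged then, once.
Trained networks look in a picture, given as the dict that the camera call returned (one of the last four; its "shot" number tells which), for a name from the list of things; names that differ only in an ending like _2 or _b are one class to them, and where a whole thing is asked for, a point or a joint stands for the part that bears it (a point fixed in the world has none). Each returns a list of dicts, best first, with "p" (0 to 1); they miss things now and then, are a little off and sometimes report something else, mostly with a low value. They report only what shows in the picture. A call takes as long as a camera call.
- search_frame(label, picture): "at" ([column, row] as shares, 0 to 1, of the picture: columns of its width, rows of its height, amid what is visible of it).
- spot_point(label, picture): "at" ([column, row] as shares, 0 to 1, of the picture: columns of its width, rows of its height: a listed point, or the origin of a listed thing).
The state is a dict: "time_s": time; "qpos": joint angles; "joint_vel": joint speeds; "tau": joint torques, N m; "ee_pos": TCP position; "eef_rot": TCP orientation; "force": force on the tool from outside, world axes, zero at the start; "moment": the same for the moment, N m; "grip_width": finger opening in m; "grip_force": force on a finger pad.
Only numpy, scipy, OpenCV 4.12 (cv2) and the standard library are available. Lean on these libraries where they do the work, as an engineer would, in place of code of your own. Each camera call takes 0.05 s, during which the arm holds its last target. There are 200 camera calls.

## Task

The water bottle is next for a label: set it up in the blue labelling jig. There is no headroom under the jig's label roll to hold it by its upper half, so first lay it down on its side on the bench and let go of it, then take it across its middle and lay it on the jig's two rollers with its cap toward the white sprung nose. Then slide the tailstock up behind it until it has pushed the nose fully home against its housing, and leave the bottle held there. Do not crush it, and leave the red aerosol can standing where it is.

Things in the scene. Friction and masses are not known exactly. Their poses are not given: they have to be found in the camera images.
- bottle: The clear water bottle with a pale cap, loose, 185 mm tall, 0.15 to 0.3 kg, standing at first. Origin at the centre of its base, z along its axis to the cap. The body is 55 to 58 mm thick up to about 120 mm from the base, then tapers to a neck 31 mm thick (156 to 169 mm) and a cap 20 mm thick. Centre of mass about 70 mm up. Laid on the bench and let go at rest, it stays.
- bottle_cap (a point): Centre of the flat end of the bottle's cap, on its axis 182 mm from the base; this end meets the nose.
- jig: The blue and grey labelling jig, fixed, 124 mm wide (x), 440 mm long (y = -230 to 210 mm), origin under its mid line. At its -y end a mast with a label roll (y = -225 to -143, x = -48 to 48, z = 173 to 240 mm: no headroom) stands over the headstock, which is clamped anywhere within 15 mm along y: where the nose comes home must be felt or seen. Guide rods at x = -47, 47, tops at z = 38 mm.
- bed (a point): Point on the axis of a bottle lying on the rollers, about its middle: in the jig's frame x = 0, y = -60, z = 70 mm. The bottle's axis lies along y, cap to -y. Two free black rollers carry it (25 mm thick, axes at x = -20 and 20 mm, tops at z = 47 mm, from y = -135 to 37 mm, low cheeks at their ends); nothing but low rods stands beside them. A base up to y = 60 mm still rests well.
- nose (a joint): How far the white sprung nose (a disc 42 mm wide, 8 mm thick) has been pushed back, in m: 0 = fully out, 0.008 = fully home, its back against the dark housing. The spring pushes it out with about 1 N at 0 and 3 N at home, then the stop is hard. When out, its face is at y = -150 to -135 mm in the jig's frame, as the headstock is set; z = 70 mm.
- tailstock (a joint): How far the blue tailstock carriage has been slid from its open end toward the nose (along the jig's -y), in m: 0 to 0.100. It drags with about 6 N, stays where it is left and holds against the nose's spring. With the bottle clamped and the nose home it reads about 0.057 to 0.072, as the headstock is set. Pushing it home takes 10 to 20 N; beyond about 45 N the bottle is crushed.
- tail_pad (a point): Centre of the tailstock's round black pad (40 mm wide), which looks along the jig's -y at the nose and meets the bottle's base; z = 70 mm above the bench, at y = 96 mm minus the joint's value in the jig's frame.
- tail_grip (a point): Point in the tailstock's upright black grip, 18 mm below its top and 50 mm behind the pad. The grip is 30 mm (jig's x) by 24 mm (jig's y) and stands free from z = 102 to 156 mm; the carriage below it is 118 mm wide, 40 to 50 mm long.
- aerosol: A red aerosol can, 59 mm in diameter, 198 mm tall, standing; a bystander. Origin at the centre of its base.
- clear_bench (a point): A fixed point on the bench behind the jig, x = 0.62, y = 0.39, z = 0 in the robot's frame. Apart from the bottle the bench is clear within about 100 mm of it. Beware of the black square post that rises from floor to ceiling between the robot and the bench (x = 0.31 to 0.38, y = -0.02 to 0.06): work from the left of it.

How it is judged:
On the way, in this order (a step that is already met when the one before it is completed fails the run):
1. the bottle lies on its side on the bench, let go (angle between bottle's own z axis and vertical above 1.4 rad and height (world z) of bottle below 0.036 m and height (world z) of bottle_cap below 0.045 m and contact force between bottle and the fingers below 0.1 N), for 0.2 s.
2. the bottle lies on both rollers with its cap toward the nose (z of bottle in the frame of jig between 0.063 and 0.079 m and z of bottle_cap in the frame of jig between 0.061 and 0.081 m and x of bottle in the frame of jig between -0.008 and 0.008 m and x of bottle_cap in the frame of jig between -0.012 and 0.012 m and y of bottle_cap in the frame of jig below -0.09 m and contact force between bottle and the fingers below 0.1 N), for 0.2 s.
3. the tailstock has pushed the nose fully home (value of joint nose above 0.0065 m), for 0.2 s.
At the end, for the whole second after the job is handed in: The bottle lies at rest on both rollers, cap toward the nose, clamped between the nose and the tailstock's pad (pad within 3 mm of its base), its axis within 8 mm (base) and 12 mm (cap) of the jig's axis sideways and about 10 mm in height, and the nose is pushed in at least 6.5 of its 8 mm (value of joint nose above 0.0065 m and z of tail_pad in the frame of bottle above -0.003 m and y of bottle_cap in the frame of jig below -0.12 m and z of bottle in the frame of jig between 0.063 and 0.079 m and z of bottle_cap in the frame of jig between 0.061 and 0.081 m and x of bottle in the frame of jig between -0.008 and 0.008 m and x of bottle_cap in the frame of jig between -0.012 and 0.012 m and linear speed of bottle below 0.01 m/s); the robot touches nothing.
It fails at once if the aerosol can was shifted more than 30 mm or knocked over (distance of aerosol from where it was at the start of the episode above 0.03 m or angle between aerosol's own z axis and vertical above 0.4 rad).
It fails at once if the bottle was crushed in the jig (over 80 N) (contact force between bottle and jig above 80 N).
It fails at once if the bottle fell off the bench (height (world z) of bottle below -0.05 m).
It also fails if it takes over 58 s, if anything falls off the work surface, if the arm or the gripper's body presses on something with over 40 N, if the wrist force passes 120 N, or if a joint passes its speed limit or range.

## Working session

There is one attempt and no reset: what is moved stays moved. The work goes in short steps, Python scripts to look and compute and a tool call to move; the robot and the scene stay as the last step left them, time stands still between calls to the robot, and variables do not carry over. Pictures are saved under pics/ and viewed, at most 10 in all, crops included, and the job is handed in when it is done.

Besides the shell and the picture viewer there is one more tool, called after "Emit:" as name(argument=value, ...) on one line, values as JSON. jog_arm: Moves the arm, as the interface text tells. Its arguments: {"type":"object","properties":{"rows":{"type":"array","items":{"type":"array"}},"squeeze":{"type":"number"}},"required":["rows"]}

```bash
mkdir -p pics
cat > h.py <<'E'
from station import *
import numpy as np, cv2
def save(c,n): cv2.imwrite('pics/'+n+'.png',cv2.cvtColor(c['image'],cv2.COLOR_RGB2BGR))
def pix(c,at,d=None):
    u,v=at[0]*640,at[1]*480
    if d is None:
        p=c['range_z'][int(v)-2:int(v)+3,int(u)-2:int(u)+3]; p=p[p>0]; d=np.median(p) if len(p) else np.nan
    K=c['K']; return np.array([(u-K[0,2])/K[0,0]*d,-(v-K[1,2])/K[1,1]*d,-d,1])
def world(c,at,d=None): return (c['world_from_camera']@pix(c,at,d))[:3]
def ray(c,at,z):
    T=c['world_from_camera']; o=T[:3,3]; r=T[:3,:3]@pix(c,at,1.)[:3]; return o+r*(z-o[2])/r[2]
E
python3 - <<'E'
from h import *
o=get_obs(); print({k:np.round(v,3) for k,v in o.items()})
for n in('scene','top'):
    c=camera(n); save(c,n); print(n,c['world_from_camera'][:3,3].round(3))
    for l in('bottle','bottle_cap','jig','bed','nose','tail_pad','tail_grip','aerosol'):
        for f in(spot_point,):
            for r in f(l,c)[:2]: print(l,np.round(r['at'],3),round(r['p'],2),world(c,r['at']).round(3), 'z70',ray(c,r['at'],.07).round(3),'z0',ray(c,r['at'],0).round(3)[:2])
E
```

```text
{'time_s': np.float64(0.0), 'qpos': array([ 1.148,  0.301,  1.522, -0.   ,  1.321, -0.067]), 'joint_vel': array([-0.001, -0.   ,  0.002, -0.001,  0.001,  0.002]), 'tau': array([ 0.0000e+00, -5.3180e+01, -3.5274e+01,  7.1000e-02,  2.4000e-02,
       -0.0000e+00]), 'ee_pos': array([0.191, 0.515, 0.205]), 'eef_rot': array([-3.14 , -0.   ,  2.786]), 'force': array([-0.592, -0.009, -0.006]), 'moment': array([-0.058, -0.061, -0.035]), 'grip_force': np.float64(0.0), 'grip_width': np.float64(0.094)}
scene [0.065 0.075 0.761]
bottle [0.486 0.603] 0.61 [0.577 0.343 0.037] z70 [0.554 0.331 0.07 ] z0 [0.603 0.357]
bottle_cap [0.483 0.427] 0.76 [0.6   0.358 0.185] z70 [0.706 0.415 0.07 ] z0 [0.771 0.449]
jig [0.448 0.751] 0.76 [0.448 0.311 0.046] z70 [0.435 0.303 0.07 ] z0 [0.473 0.327]
jig [0.647 0.56 ] 0.57 [0.52  0.182 0.232] z70 [0.659 0.214 0.07 ] z0 [0.719 0.229]
bed [0.507 0.72 ] 0.87 [0.493 0.278 0.046] z70 [0.478 0.271 0.07 ] z0 [0.52  0.291]Traceback (most recent call last):
  File "<stdin>", line 7, in <module>
ValueError: it knows: aerosol, bed, bottle, bottle_cap, clear_bench, jig, tail_grip, tail_pad
```

```bash
cd ; python3 -c "
import cv2,numpy as np
a=cv2.imread('pics/scene.png');b=cv2.imread('pics/top.png')
cv2.imwrite('pics/both.png',cv2.resize(np.vstack([a,b]),None,fx=.625,fy=.625))"
```

```text
[ WARN:0@0.016] global loadsave.cpp:275 findDecoder imread_('pics/top.png'): can't open/read file: check file path/integrity
Traceback (most recent call last):
ValueError: all the input arrays must have same number of dimensions, but the array at index 0 has 3 dimension(s) and the array at index 1 has 2 dimension(s)
```

Run:
```python
from h import *
im=[]
for n in('scene','top'):
    c=camera(n); save(c,n); im.append(c['image'][:,:,::-1]); print(n,c['world_from_camera'][:3,3].round(3))
    for l in('bottle','bottle_cap','jig','bed','tail_pad','tail_grip','aerosol'):
        for r in spot_point(l,c)[:2]: print(l,np.round(r['at'],3),round(r['p'],2),world(c,r['at']).round(3), 'z70',ray(c,r['at'],.07).round(3),'z0',ray(c,r['at'],0).round(3)[:2])
cv2.imwrite('pics/both.png',cv2.resize(np.vstack(im),None,fx=.625,fy=.625))
```

```text
scene [0.065 0.075 0.761]
bottle_cap [0.481 0.429] 0.86 [0.597 0.359 0.185] z70 [0.704 0.415 0.07 ] z0 [0.768 0.45 ]
bottle_cap [0.483 0.602] 0.19 [0.576 0.345 0.037] z70 [0.553 0.333 0.07 ] z0 [0.602 0.359]
jig [0.444 0.745] 0.97 [0.45  0.316 0.046] z70 [0.437 0.308 0.07 ] z0 [0.475 0.332]
bed [0.505 0.722] 0.6 [0.491 0.278 0.045] z70 [0.477 0.271 0.07 ] z0 [0.518 0.291]
tail_pad [0.349 0.659] 0.77 [0.448 0.408 0.083] z70 [0.456 0.415 0.07 ] z0 [0.495 0.449]
tail_grip [0.29  0.587] 0.72 [0.432 0.446 0.152] z70 [0.481 0.496 0.07 ] z0 [0.524 0.539]
aerosol [0.646 0.56 ] 0.67 [0.519 0.182 0.232] z70 [0.659 0.215 0.07 ] z0 [0.719 0.229]
top [0.42  0.33  0.959]
bottle [0.478 0.501] 0.68 [0.582 0.352 0.14 ] z70 [0.596 0.354 0.07 ] z0 [0.609 0.356]
bottle_cap [0.473 0.467] 0.63 [0.601 0.357 0.187] z70 [0.629 0.361 0.07 ] z0 [0.645 0.363]
jig [0.501 0.642] 0.68 [0.465 0.328 0.02 ] z70 [0.463 0.328 0.07 ] z0 [0.466 0.328]
bed [0.546 0.626] 0.96 [0.478 0.27  0.02 ] z70 [0.475 0.273 0.07 ] z0 [0.48  0.269]
tail_pad [0.434 0.655] 0.95 [0.452 0.411 0.078] z70 [0.452 0.411 0.07 ] z0 [0.455 0.418]
tail_pad [0.48  0.503] 0.52 [0.58  0.35  0.139] z70 [0.593 0.352 0.07 ] z0 [0.607 0.353]
tail_grip [0.386 0.658] 0.69 [0.448 0.456 0.158] z70 [0.451 0.47  0.07 ] z0 [0.453 0.481]
aerosol [0.57  0.398] 0.65 [0.693 0.235 0.077] z70 [0.695 0.234 0.07 ] z0 [0.716 0.226]
```

View pics/both.png

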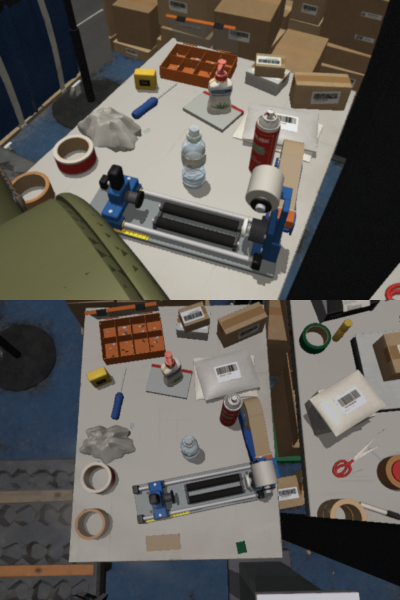

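The pictures show the bottle standing behind the jig at about top px (302,238). The can is at its right, near the label roll, and the tailstock is at the left end. Next I'll refine the jig's pose from depth.

```bash
cat >> h.py <<'E'
def cloud(c):
    v,u=np.mgrid[0:480,0:640]; d=c['range_z']; K=c['K']
    P=np.stack([(u+.5-K[0,2])/K[0,0]*d,-(v+.5-K[1,2])/K[1,1]*d,-d,np.ones_like(d)],-1)@c['world_from_camera'].T
    return P[...,:3],d>0
J0=np.array([.465,.331]); Y=np.radians(9.4)
def tojig(p,J=J0,y=Y):
    d=np.asarray(p)[...,:2]-J; return np.stack([d[...,0]*np.cos(y)+d[...,1]*np.sin(y),-d[...,0]*np.sin(y)+d[...,1]*np.cos(y)],-1)
E
python3 - <<'E'
from h import *
S=[]
for n in('top','scene'):
    c=camera(n);P,ok=cloud(c);P=P[ok];q=tojig(P)
    b=P[(P[:,2]>.09)&(np.hypot(P[:,0]-.6,P[:,1]-.357)<.05)]; print(n,'bottle',len(b),((b[:,:2].max(0)+b[:,:2].min(0))/2).round(3),b.max(0).round(3))
    # rods / rollers: height profile across jig x at several y
    for y0 in(-.10,-.05,0.,.05):
        m=(abs(q[:,1]-y0)<.008)&(abs(q[:,0])<.075)
        h=[ (int(x*1000),round(float(np.max(P[m&(abs(q[:,0]-x)<.002),2],initial=-1)*1000))) for x in np.arange(-.07,.071,.004)]
        print(y0,h)
    m=(abs(q[:,0])<.06)&(q[:,1]>.06)&(q[:,1]<.25)&(P[:,2]>.12); print('grip',q[m].min(0).round(3),q[m].max(0).round(3),P[m,2].max().round(3))
    m=(abs(q[:,0])<.025)&(abs(P[:,2]-.07)<.02); print('pad y', np.percentile(q[m&(q[:,1]>.04),1],[0,2,10]).round(3),'nose y',np.percentile(q[m&(q[:,1]<-.05),1],[90,98,100]).round(3))
    m=(q[:,0]>.19)&(q[:,0]<.31)&(q[:,1]>-.22)&(q[:,1]<-.08)&(P[:,2]>.15); print('can',q[m].mean(0).round(3))
    img=c['image']
    if n=='top': cv2.imwrite('pics/crop.png',cv2.resize(img[200:400,200:480,::-1],None,fx=2.5,fy=2.5))
E
```

```text
top bottle 801 [0.6  0.36] [0.628 0.388 0.19 ]
-0.1 [(-70, 6), (-66, 4), (-62, 4), (-57, 20), (-53, 24), (-49, 37), (-45, 43), (-41, 44), (-37, 43), (-33, 24), (-29, 22), (-25, 48), (-21, 49), (-17, 50), (-13, 51), (-9, 50), (-5, 46), (-1, 40), (2, 24), (6, 23), (10, 23), (14, 47), (18, 50), (22, 52), (26, 50), (30, 50), (34, 47), (38, 37), (42, 24), (46, 40), (50, 43), (54, 43), (58, 40), (62, 22), (66, 23), (70, 5)]
-0.05 [(-70, 5), (-66, 3), (-62, 6), (-57, 22), (-53, 22), (-49, 37), (-45, 43), (-41, 42), (-37, 39), (-33, 22), (-29, 41), (-25, 47), (-21, 50), (-17, 51), (-13, 52), (-9, 49), (-5, 45), (-1, 23), (2, 23), (6, 23), (10, 42), (14, 46), (18, 51), (22, 51), (26, 51), (30, 48), (34, 45), (38, 24), (42, 22), (46, 40), (50, 44), (54, 42), (58, 36), (62, 23), (66, 21), (70, 7)]
0.0 [(-70, 5), (-66, 4), (-62, 7), (-57, 23), (-53, 23), (-49, 40), (-45, 42), (-41, 42), (-37, 41), (-33, 23), (-29, 40), (-25, 49), (-21, 50), (-17, 51), (-13, 49), (-9, 51), (-5, 46), (-1, 22), (2, 24), (6, 22), (10, 41), (14, 49), (18, 49), (22, 51), (26, 50), (30, 49), (34, 45), (38, 24), (42, 24
[... 1625 characters left out ...]
00), (6, 40), (10, 46), (14, 47), (18, 49), (22, 49), (26, 47), (30, 44), (34, -1000), (38, -1000), (42, 39), (46, 41), (50, 39), (54, 36), (58, -1000), (62, -1000), (66, -1000), (70, -1000)]
0.05 [(-70, 2), (-66, 2), (-62, 22), (-57, 21), (-53, 39), (-49, 40), (-45, 42), (-41, 39), (-37, -1000), (-33, 20), (-29, 24), (-25, 39), (-21, 42), (-17, 40), (-13, 38), (-9, 39), (-5, 19), (-1, 28), (2, 30), (6, 29), (10, 20), (14, 41), (18, 40), (22, 40), (26, 41), (30, 41), (34, 19), (38, 19), (42, 39), (46, 42), (50, 39), (54, 35), (58, -1000), (62, -1000), (66, -1000), (70, -1000)]
grip [-0.017  0.116] [0.014 0.139] 0.159
pad y [0.078 0.078 0.079] nose y [-0.153 -0.15  -0.149]
can [ 0.221 -0.147]
```

View pics/crop.png

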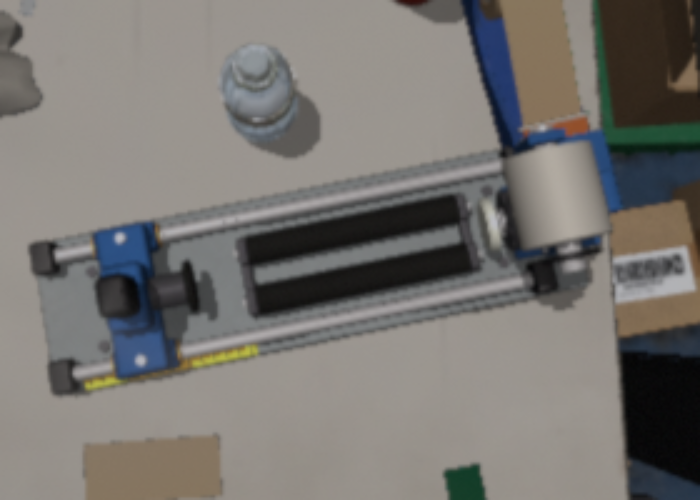

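Emit:
jog_arm(rows=[[[0,0,-0.01],6.6,0.094],[[0,0,-0.01],6.6,0.094],[[0,0,-0.01],6.6,0.094],[[0,0,-0.01],6.6,0.094],[[0,0,-0.005],6.6,0.094],[[0,0,0],6.6,0.094],[[0,0,0],6.6,0.094],[[0,0,0],6.6,0.094],[[0,0,0],6.5,0.094],[[0,0,0],0,0.094]])

```text
time_s: 1.98
ee_pos: [0.1916, 0.5156, 0.2505]
eef_rot: [3.142, -0.0, 1.745]
force: [0.0, 0.3, 0.3]
grip_width: 0.0941
grip_force: 0.0
```

Emit:
jog_arm(rows=[[[-0.0205,0.034,0],0,0.094],[[-0.0205,0.034,0],0,0.094],[[-0.0205,0.034,0],0,0.094],[[-0.0205,0.034,0],0,0.094],[[-0.0205,0.034,0],0,0.094],[[-0.0205,0.034,0],0,0.094],[[-0.0205,0.034,0],0,0.094],[[-0.0205,0.034,0],0,0.094],[[-0.0205,0.034,0],0,0.094],[[-0.0205,0.034,0],0,0.094],[[-0.0205,0.034,0],0,0.094],[[0,0,0],0,0.094]])

```text
time_s: 2.98
ee_pos: [0.6048, 0.3566, 0.2481]
eef_rot: [-3.14, 0.002, 1.75]
force: [-0.2, 0.1, -0.0]
grip_width: 0.0937
grip_force: 0.0
```

```bash
cat >> h.py <<'E'
from scipy.spatial.transform import Rotation as R
def wrist():
    o=get_obs(); c=camera('wrist'); T=np.eye(4); T[:3,:3]=R.from_euler('xyz',o['eef_rot']).as_matrix(); T[:3,3]=o['ee_pos']
    c['world_from_camera']=T@c['T_tool_cam']; return o,c
E
python3 - <<'E'
from h import *
o,c=wrist(); save(c,'w1'); print(o['ee_pos'].round(4))
for l in('bottle','bottle_cap','tail_pad','tail_grip','bed','jig'):
    for r in spot_point(l,c)[:2]: print(l,np.round(r['at'],3),round(r['p'],2),world(c,r['at']).round(3), 'z0',ray(c,r['at'],0).round(3)[:2])
P,ok=cloud(c);P=P[ok]; b=P[(P[:,2]>.165)&(P[:,2]<.2)&(np.hypot(P[:,0]-.6,P[:,1]-.358)<.05)]
print(len(b),b.min(0).round(3),b.max(0).round(3),b.mean(0).round(3))
E
```

```text
[0.6048 0.3566 0.2481]
bottle [0.497 0.438] 0.86 [0.599 0.382 0.137] z0 [0.602 0.357]
bottle_cap [0.495 0.52 ] 0.79 [0.602 0.36  0.185] z0 [0.61  0.304]
tail_pad [0.285 0.307] 0.93 [0.43  0.406 0.018] z0 [0.423 0.404]
bed [0.311 0.576] 0.79 [0.471 0.256 0.042] z0 [0.458 0.237]
jig [0.331 0.442] 0.63 [0.479 0.34  0.042] z0 [0.466 0.33 ]
jig [0.498 0.439] 0.28 [0.6   0.381 0.137] z0 [0.603 0.357]
1190 [0.587 0.344 0.165] [0.619 0.375 0.187] [0.602 0.363 0.178]
```

View pics/w1.png

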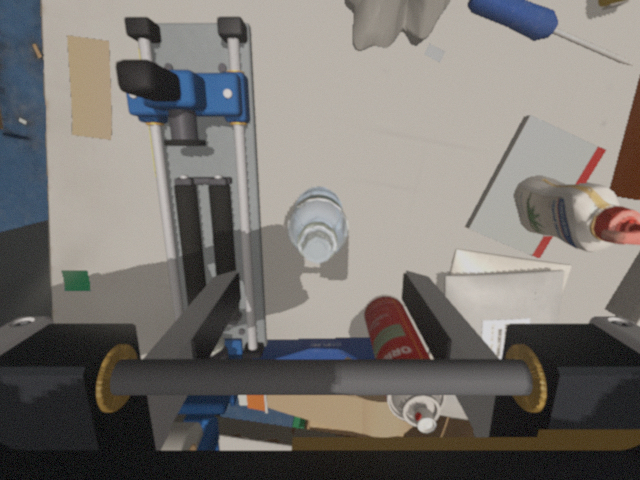

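Emit:
jog_arm(rows=[[[0,0,0.02],0,0.094],[[0,0,0.02],0,0.094],[[0,0,0.02],0,0.094],[[0,0,0.02],0,0.094],[[0,0,0.015],0,0.094],[[0,0,0.01],0,0.094],[[0,0,0],0,0.094],[[0,0,0],0,0.094]], squeeze=12)

```text
time_s: 4.0
ee_pos: [0.5997, 0.3611, 0.1461]
eef_rot: [3.141, -0.0, 1.752]
force: [-0.0, 0.0, 1.1]
grip_width: 0.0941
grip_force: 0.0
```

Emit:
jog_arm(rows=[[[-0.002,0.002,0.003],0,0.094],[[0,0,0],0,0.06],[[0,0,0],0,0.04],[[0,0,0],0,0.02],[[0,0,0],0,0.02],[[0,0,0],0,0.02],[[0,0,0],0,0.02],[[0,0,0],0,0.02]], squeeze=12)

```text
time_s: 4.67
ee_pos: [0.6023, 0.3591, 0.1425]
eef_rot: [3.141, -0.0, 1.751]
force: [-0.6, 0.0, -0.1]
grip_width: 0.0508
grip_force: 0.0
```

Still closing.

Emit:
jog_arm(rows=[[[0,0,0],0,0.02],[[0,0,0],0,0.02],[[0,0,0],0,0.02],[[0,0,0],0,0.02],[[0,0,0],0,0.02],[[0,0,0],0,0.02],[[0,0,0],0,0.02]], squeeze=12)

```text
time_s: 5.25
ee_pos: [0.6025, 0.3592, 0.1434]
eef_rot: [3.14, -0.0, 1.751]
force: [-1.1, -1.7, 5.4]
grip_width: 0.0303
grip_force: 27.4
```

Emit:
jog_arm(rows=[[[0,0,-0.006],0,0.02],[[0,0,-0.008],0,0.02],[[0.01,0.003,0],0,0.02],[[0.02,0.005,0],0,0.02],[[0.02,0.005,0],0,0.02],[[0.02,0.005,0],0,0.02],[[0.02,0.005,0],0,0.02],[[0.01,0.002,0],0,0.02],[[0,0,0],0,0.02],[[0,0,0.006],0,0.02],[[0,0,0.004],0,0.02],[[0,0,0],0,0.02]], squeeze=12)

```text
time_s: 6.25
ee_pos: [0.6088, 0.4607, 0.1451]
eef_rot: [-3.14, 0.001, 1.75]
force: [0.3, -0.4, -2.2]
grip_width: 0.0301
grip_force: 23.3
```

Run:
```python
from h import *
o=get_obs(); print(o['ee_pos'].round(4),o['force'].round(2),o['grip_force'],o['grip_width'])
c=camera('scene')
save(c,'s2')
P,ok=cloud(c)
for l in('bottle','bottle_cap'):
    for r in spot_point(l,c)[:2]: print(l,np.round(r['at'],3),round(r['p'],2),world(c,r['at']).round(3), 'z0',ray(c,r['at'],0).round(3)[:2])
```

```text
[0.6088 0.4607 0.1451] [ 0.32 -0.44 -2.19] 23.338173837273644 0.0301021823200609
```

View pics/s2.png

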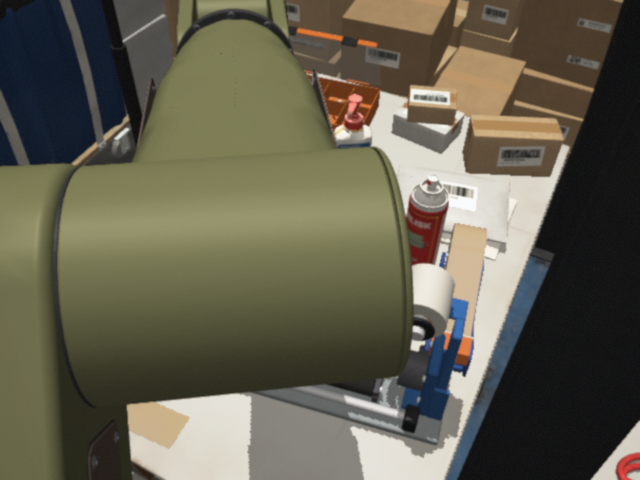

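Emit:
jog_arm(rows=[[[0,0,0.0015],0,0.02],[[0,0,0],0,0.05],[[0,0,0],0,0.08],[[0,0,0],0,0.08],[[0,0,0],0,0.08],[[0,0,0],0,0.08],[[0,0,0],0,0.08],[[0,0,0],0,0.08],[[0,0,0],0,0.08],[[0,0,0],0,0.08],[[0,0,0],0,0.08],[[0,0,0],0,0.08]])

```text
time_s: 7.4
ee_pos: [0.6089, 0.4619, 0.145]
eef_rot: [3.142, -0.0, 1.751]
force: [0.3, -0.1, -0.2]
grip_width: 0.0799
grip_force: 0.0
```

Run:
```python
from h import *
o,c=wrist(); print(o['ee_pos'].round(4))
for l in('bottle','bottle_cap'):
    for r in spot_point(l,c)[:1]: print(l,np.round(r['at'],3),round(r['p'],2),world(c,r['at']).round(3), 'z0',ray(c,r['at'],0).round(3)[:2])
P,ok=cloud(c);P=P[ok]; b=P[(P[:,2]>.14)&(P[:,2]<.2)&(np.hypot(P[:,0]-o['ee_pos'][0],P[:,1]-o['ee_pos'][1])<.035)]
print(len(b),b.min(0).round(3),b.max(0).round(3),b.mean(0).round(3))
```

```text
[0.6089 0.4619 0.145 ]
bottle [0.505 0.475] 0.77 [0.607 0.49  0.113] z0 [0.613 0.464]
bottle_cap [0.499 0.667] 0.94 [0.609 0.463 0.185] z0 [0.627 0.363]
4586 [0.589 0.451 0.14 ] [0.63  0.482 0.187] [0.609 0.469 0.17 ]
```

Emit:
jog_arm(rows=[[[0,0,0.01],0,0.08],[[0,0,0.01],0,0.08],[[0,0,0.01],0,0.08],[[0,0,0.01],0,0.08],[[0,0,0.009],0,0.08],[[0,0,0],0,0.05],[[0,0,0],0,0.05],[[0,0,0],0,0.05],[[0,0,0],0,0.05],[[0,0,0],0,0.05],[[0,0,0],0,0.05],[[0,0,0],0,0.05]], squeeze=3)

```text
time_s: 8.55
ee_pos: [0.609, 0.4621, 0.0967]
eef_rot: [3.141, -0.0, 1.751]
force: [-1.3, -0.1, 3.7]
grip_width: 0.0569
grip_force: 3.0
```

Emit:
jog_arm(rows=[[[-0.0075,0,-0.0015],0,0.05],[[-0.0078,0,-0.0011],0,0.05],[[-0.0077,0,-0.0005],0,0.05],[[-0.0078,0,-0.0001],0,0.05],[[-0.0078,0,0.0005],0,0.05],[[-0.0078,0,0.001],0,0.05],[[-0.0077,0,0.0015],0,0.05],[[-0.0075,0,0.0019],0,0.05],[[-0.0073,0,0.0025],0,0.05],[[-0.0072,0,0.003],0,0.05],[[-0.007,0,0.0034],0,0.05],[[-0.0068,0,0.0039],0,0.05]], squeeze=3)

```text
time_s: 9.55
ee_pos: [0.6251, 0.3727, 0.081]
eef_rot: [-3.142, 0.0, 1.751]
force: [-0.2, 0.2, -0.9]
grip_width: 0.0564
grip_force: 3.0
```

Run:
```python
from h import *
o,c=wrist(); save(c,'w3')
c=camera('top'); save(c,'t3'); a=cv2.imread('pics/w3.png'); b=cv2.imread('pics/t3.png'); cv2.imwrite('pics/m3.png',cv2.resize(np.vstack([a,b]),None,fx=.6,fy=.6))
```

```text
(no output)
```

View pics/m3.png

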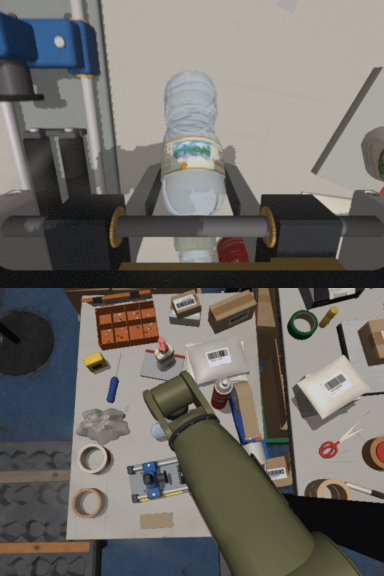

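Emit:
jog_arm(rows=[[[-0.0065,0,0.0043],0,0.05],[[-0.0062,0,0.0047],0,0.05],[[-0.0059,0,0.0051],0,0.05],[[-0.0055,0,0.0054],0,0.05],[[-0.0051,0,0.0058],0,0.05],[[-0.0048,0,0.0062],0,0.05],[[-0.0044,0,0.0065],0,0.05],[[-0.0039,0,0.0067],0,0.05],[[-0.0034,0,0.007],0,0.05],[[-0.003,0,0.0071],0,0.05],[[-0.0025,0,0.006],0,0.05],[[0,0,0],0,0.05]], squeeze=3)

```text
time_s: 10.65
ee_pos: [0.6339, 0.3224, 0.0151]
eef_rot: [-3.14, 0.0, 1.75]
force: [0.0, -0.2, -1.3]
grip_width: 0.0554
grip_force: 3.0
```

Emit:
jog_arm(rows=[[[-0.001,0,0.003],0,0.05],[[-0.001,0,0.0025],0,0.05],[[0,0,0],0,0.05],[[0,0,0],0,0.05],[[0,0,0],0,0.058],[[0,0,0],0,0.062],[[0,0,0],0,0.066],[[0,0,0],0,0.08],[[0,0,0],0,0.08],[[0,0,0],0,0.08],[[0,0,0],0,0.08]])

```text
time_s: 11.57
ee_pos: [0.6346, 0.3211, 0.0111]
eef_rot: [3.142, 0.0, 1.751]
force: [0.2, 0.4, -0.5]
grip_width: 0.0799
grip_force: 0.0
```

Run:
```python
from h import *
o,c=wrist(); save(c,'w4'); print(o['ee_pos'].round(4),o['force'].round(2))
for l in('bottle','bottle_cap'):
    for r in spot_point(l,c)[:1]: print(l,np.round(r['at'],3),round(r['p'],2),world(c,r['at']).round(3), 'z28',ray(c,r['at'],.028).round(3)[:2])
```

```text
[0.6346 0.3211 0.0111] [ 0.16  0.38 -0.47]
bottle [0.513 0.137] 0.6 [0.619 0.428 0.054] z28 [0.619 0.433]
bottle_cap [0.496 0.839] 0.55 [0.644 0.268 0.04 ] z28 [0.646 0.257]
```

View pics/w4.png

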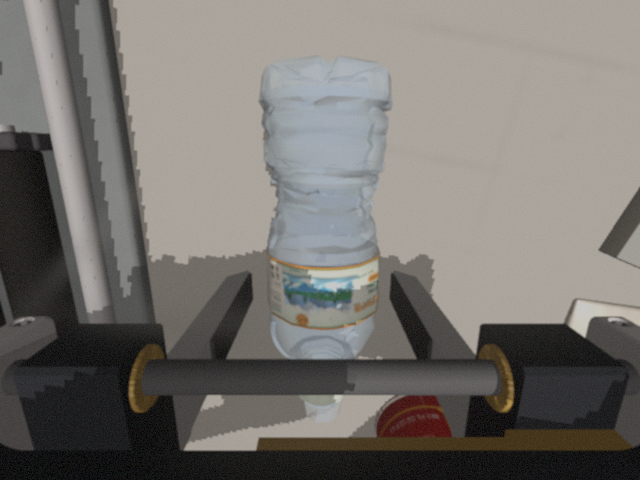

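Emit:
jog_arm(rows=[[[0.01,0,0],0,0.08],[[0.015,0,0],0,0.08],[[0.012,0,0.001],0,0.08],[[0,0,0],0,0.05],[[0,0,0],0,0.045],[[0,0,0],0,0.045],[[0,0,0],0,0.045],[[0,0,0],0,0.045],[[0,0,0],0,0.045],[[0,0,0],0,0.045],[[0,0,0],0,0.045],[[0,0,0],0,0.045]], squeeze=15)

```text
time_s: 12.72
ee_pos: [0.628, 0.3573, 0.0102]
eef_rot: [-3.142, 0.0, 1.751]
force: [0.6, -1.0, -0.3]
grip_width: 0.0548
grip_force: 15.0
```

Run:
```python
from h import *
o,c=wrist(); print(o['ee_pos'].round(4))
for l in('bottle',):
    for r in spot_point(l,c)[:1]: print(l,np.round(r['at'],3),round(r['p'],2),'z28',ray(c,r['at'],.028).round(3)[:2])
# base end of bottle along tool x
P,ok=cloud(c);P=P[ok]; d=P-o['ee_pos']; a=o['eef_rot'][2]; ex=np.array([np.cos(a),np.sin(a)]); ey=np.array([np.sin(a),-np.cos(a)])
X=d[:,:2]@ex; Yy=d[:,:2]@ey; m=(abs(Yy)<.02)&(P[:,2]>.02)&(P[:,2]<.07)&(X<.15); print(np.percentile(X[m],[50,95,99,100]).round(4), a)
for x in(.02,.04,.06): 
  k=(abs(X-x)<.01)&(abs(Yy)<.045)&(P[:,2]>.025); print(x,Yy[k].min().round(4),Yy[k].max().round(4))
```

```text
[0.628  0.3573 0.0102]
bottle [0.51  0.314] 0.74 z28 [0.618 0.434]
[0.0269 0.0709 0.0743 0.0757] 1.7505849158721514
0.02 -0.045 0.045
0.04 -0.045 0.045
0.06 -0.0268 0.0313
```

Emit:
jog_arm(rows=[[[0,0,-0.01],0,0.045],[[0,0,-0.02],0,0.045],[[-0.007,0,-0.02],0,0.045],[[-0.008,-0.01,-0.02],0,0.045],[[-0.008,-0.02,-0.01],0,0.045],[[0,-0.025,0],0,0.045],[[0,-0.025,0],0,0.045],[[0,-0.025,0],0,0.045],[[0,-0.025,0],0,0.045],[[0,-0.02,0],0,0.045],[[0,-0.013,0],0,0.045],[[0,0,0],0,0.045]], squeeze=15)

```text
time_s: 13.82
ee_pos: [0.47, 0.3057, 0.0911]
eef_rot: [-3.142, -0.0, 1.752]
force: [0.8, -0.1, -1.4]
grip_width: 0.0551
grip_force: 15.0
```

Run:
```python
from h import *
o,c=wrist(); save(c,'w5'); e=o['ee_pos'];print(e.round(4),o['eef_rot'].round(4),o['force'].round(2))
P,ok=cloud(c);P=P[ok]; d=P-e; a=o['eef_rot'][2]; ex=np.array([np.cos(a),np.sin(a)]); ey=np.array([np.sin(a),-np.cos(a)])
X=d[:,:2]@ex; Yy=d[:,:2]@ey
for x in(.04,.06,.08,.10):
  k=abs(X-x)<.006
  print(x,[(i,int(1000*np.max(P[k&(abs(Yy*1000-i)<1.5),2],initial=0))) for i in range(-63,64,3)])
t=camera('top')
for n,cc in(('w',c),('t',t)):
  for l in('bottle','bottle_cap','tail_pad','tail_grip','bed','jig'):
    for r in spot_point(l,cc)[:1]:
      w=world(cc,r['at']);print(n,l,np.round(r['at'],3),round(r['p'],2),w.round(3),tojig(w,np.array([.467,.331]),.1798).round(3))
```

```text
[0.47   0.3057 0.0911] [-3.1415e+00 -2.0000e-04  1.7518e+00] [ 0.85 -0.13 -1.36]
0.04 [(-63, 1), (-60, 0), (-57, 18), (-54, 19), (-51, 19), (-48, 212), (-45, 214), (-42, 213), (-39, 212), (-36, 213), (-33, 213), (-30, 213), (-27, 213), (-24, 123), (-21, 127), (-18, 130), (-15, 133), (-12, 134), (-9, 136), (-6, 137), (-3, 137), (0, 137), (3, 137), (6, 137), (9, 136), (12, 136), (15, 135), (18, 133), (21, 131), (24, 128), (27, 124), (30, 213), (33, 213), (36, 213), (39, 213), (42, 213), (45, 213), (48, 213), (51, 213), (54, 38), (57, 35), (60, 19), (63, 19)]
0.06 [(-63, 1), (-60, 0), (-57, 18), (-54, 19), (-51, 19), (-48, 38), (-45, 38), (-42, 39), (-39, 38), (-36, 0), (-33, 0), (-30, 0), (-27, 118), (-24, 125), (-21, 129), (-18, 132), (-15, 134), (-12, 136), (-9, 138), (-6, 138), (-3, 139), (0, 139), (3, 140), (6, 139), (9, 138), (12, 137), (15, 136), (18, 135), (21, 132), (24, 129), (27, 127), (30, 122), (33, 0), (36, 0), (39, 0), (42, 0), (45, 36), (48, 39), (51, 39), (54, 38), (57, 35), (60, 19), (63, 19)]
0.08 [(-63, 1), (-60, 0), (-57, 19), (-54, 20), (-51, 19), (-48, 36), (-45, 
[... 455 characters left out ...]
), (-45, 38), (-42, 38), (-39, 38), (-36, 33), (-33, 19), (-30, 19), (-27, 19), (-24, 19), (-21, 19), (-18, 19), (-15, 19), (-12, 19), (-9, 19), (-6, 19), (-3, 19), (0, 19), (3, 19), (6, 19), (9, 19), (12, 19), (15, 19), (18, 19), (21, 19), (24, 20), (27, 20), (30, 19), (33, 19), (36, 19), (39, 19), (42, 19), (45, 37), (48, 38), (51, 39), (54, 38), (57, 35), (60, 19), (63, 18)]
w bottle [0.504 0.316] 0.93 [0.459 0.381 0.018] [0.001 0.051]
w tail_pad [0.507 0.202] 0.76 [0.454 0.411 0.063] [0.002 0.081]
t bottle [0.456 0.636] 0.59 [0.452 0.365 0.378] [-0.009  0.037]
t tail_pad [0.432 0.655] 0.65 [0.451 0.411 0.089] [-0.001  0.082]
t tail_grip [0.382 0.656] 0.9 [0.449 0.461 0.158] [0.006 0.131]
```

View pics/w5.png

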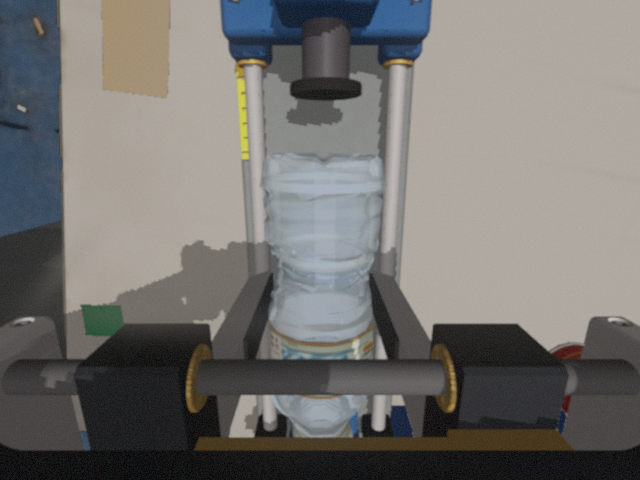

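Emit:
jog_arm(rows=[[[0,0.0025,0.005],0,0.045],[[0,0,0.008],0,0.045],[[0,0,0.008],0,0.045],[[0,0,0.007],0,0.045],[[0,0,0.005],0,0.045],[[0,0,0.003],0,0.045],[[0,0,0.0015],0,0.045],[[0,0,0],0,0.045],[[0,0,0],0,0.045]], squeeze=15)

```text
time_s: 15.27
ee_pos: [0.4743, 0.3062, 0.0529]
eef_rot: [3.141, -0.0, 1.751]
force: [0.4, 0.7, -1.5]
grip_width: 0.0555
grip_force: 15.0
```

Emit:
jog_arm(rows=[[[0,0,0.001],0,0.045],[[0,0,0],0,0.045],[[0,0,0],0,0.058],[[0,0,0],0,0.06],[[0,0,0],0,0.062],[[0,0,0],0,0.07],[[0,0,0],0,0.08],[[0,0,0],0,0.08],[[0,0,0],0,0.08]])

```text
time_s: 16.02
ee_pos: [0.4742, 0.3062, 0.0516]
eef_rot: [3.142, 0.0, 1.751]
force: [-0.3, 0.6, -0.4]
grip_width: 0.0795
grip_force: 0.0
```

Run:
```python
from h import *
o,c=wrist(); e=o['ee_pos'];print(e.round(4),o['force'].round(2))
P,ok=cloud(c);P=P[ok]; d=P-e; a=o['eef_rot'][2]; ex=np.array([np.cos(a),np.sin(a)]); ey=np.array([np.sin(a),-np.cos(a)])
X=d[:,:2]@ex; Yy=d[:,:2]@ey
for x in(.03,.05,.065):
  k=(abs(X-x)<.006)&(abs(Yy)<.035)&(P[:,2]>.07)&(P[:,2]<.12); print(x,Yy[k].min().round(4),Yy[k].max().round(4),P[k,2].max().round(4))
print((X[(abs(Yy)<.02)&(P[:,2]>.06)&(X<.09)]).max())
```

```text
[0.4742 0.3062 0.0516] [-0.31  0.57 -0.4 ]
0.03 -0.0272 0.0274 0.0981
0.05 -0.0287 0.0275 0.0987
0.065 -0.0296 0.0288 0.1
0.0756699742609206
```

Emit:
jog_arm(rows=[[[0,0,-0.01],0,0.08],[[0,0,-0.025],0,0.08],[[0,0,-0.035],0,0.08],[[0,0,-0.04],0,0.08],[[0,0,-0.04],0,0.08],[[0.015,0,-0.01],0,0.08],[[0.025,0,0],0,0.08],[[0.025,0,0],0,0.08],[[0.025,0,0],0,0.08],[[0.01,0,0],0,0.08],[[0,0,0],0,0.08],[[0,0,0],0,0.08]])

```text
time_s: 17.07
ee_pos: [0.4562, 0.4042, 0.2118]
eef_rot: [-3.142, 0.0, 1.751]
force: [0.5, -0.6, 0.2]
grip_width: 0.0801
grip_force: 0.0
```

Run:
```python
from h import *
o,c=wrist(); save(c,'w6'); e=o['ee_pos'];print(e.round(4))
P,ok=cloud(c);P=P[ok]; d=P-e; a=o['eef_rot'][2]; ex=np.array([np.cos(a),np.sin(a)]); ey=np.array([np.sin(a),-np.cos(a)])
X=d[:,:2]@ex; Yy=d[:,:2]@ey
k=(P[:,2]>.152)&(P[:,2]<.17)&(X>.01)&(abs(Yy)<.05); print('grip',X[k].min(),X[k].max(),Yy[k].min(),Yy[k].max(),P[k,2].max(),k.sum())
for l in('tail_grip','tail_pad','bottle','bottle_cap','bed'):
    for r in spot_point(l,c)[:1]:
      w=world(c,r['at']);print(l,np.round(r['at'],3),round(r['p'],2),w.round(3),tojig(w,np.array([.468,.331]),.1798).round(3))
```

```text
[0.4562 0.4042 0.2118]
grip 0.046258766529181636 0.06864518091031732 -0.01448084802811997 0.013270500768049531 0.15822156662717246 1221
tail_grip [0.496 0.373] 0.63 [0.445 0.461 0.156] [0.    0.132]
tail_pad [0.501 0.465] 0.56 [0.456 0.416 0.089] [0.003 0.086]
bottle [0.498 0.525] 0.66 [0.461 0.378 0.056] [0.001 0.047]
bottle_cap [0.501 0.833] 0.82 [0.491 0.218 0.082] [ 0.003 -0.116]
```

View pics/w6.png

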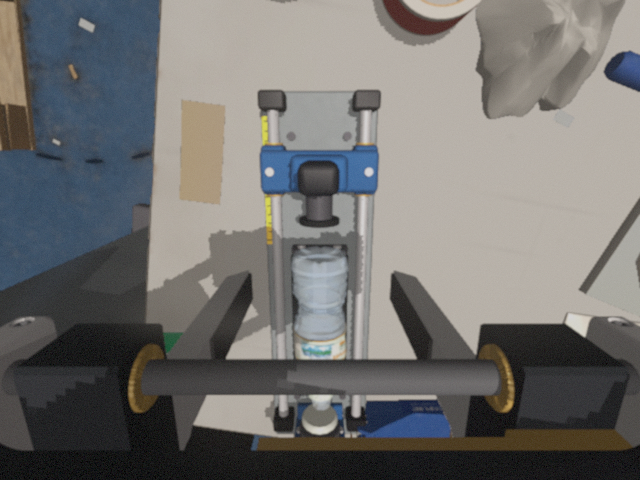

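Emit:
jog_arm(rows=[[[0.02,0,0],0,0.08],[[0.025,0,0],0,0.08],[[0.0125,0,0.01],0,0.07],[[0,0,0.02],0,0.06],[[0,0,0.025],0,0.06],[[0,0,0.02],0,0.06],[[0,0,0.012],0,0.06],[[0,0,0.006],0,0.05],[[0,0,0],0,0.02],[[0,0,0],0,0.02],[[0,0,0],0,0.02],[[0,0,0],0,0.02]], squeeze=40)

```text
time_s: 18.37
ee_pos: [0.4442, 0.4611, 0.1198]
eef_rot: [-3.138, -0.0, 1.751]
force: [-34.5, -11.8, 16.1]
grip_width: 0.0303
grip_force: 18.1
```

Emit:
jog_arm(rows=[[[0,0,0],0,0.02],[[0,0,0],0,0.02],[[0,0,0],0,0.02],[[0,0,0],0,0.02]])

```text
time_s: 18.7
ee_pos: [0.4438, 0.461, 0.1199]
eef_rot: [-3.138, 0.001, 1.752]
force: [-18.6, -8.1, 9.5]
grip_width: 0.03
grip_force: 40.0
```

Emit:
jog_arm(rows=[[[0,-0.001,0],0,0.02],[[-0.002,0,0],0,0.02],[[-0.004,0,0],0,0.02],[[-0.004,0,0],0,0.02],[[-0.004,0,0],0,0.02],[[-0.004,0,0],0,0.02],[[-0.004,0,0],0,0.02],[[-0.003,0,0],0,0.02],[[0,0,0],0,0.02]], squeeze=40)

```text
time_s: 19.45
ee_pos: [0.4483, 0.4367, 0.1199]
eef_rot: [-3.14, -0.001, 1.751]
force: [-11.3, -0.3, 5.2]
grip_width: 0.0294
grip_force: 40.0
```

Emit:
jog_arm(rows=[[[-0.002,-0.0005,0],0,0.02],[[-0.002,0,0],0,0.02],[[-0.002,0,0],0,0.02],[[-0.002,0,0],0,0.02],[[-0.002,0,0],0,0.02],[[-0.002,0,0],0,0.02],[[-0.002,0,0],0,0.02]])

```text
time_s: 20.03
ee_pos: [0.4507, 0.4236, 0.12]
eef_rot: [-3.142, -0.002, 1.751]
force: [-7.1, 6.0, 2.9]
grip_width: 0.0295
grip_force: 40.0
```

```bash
cat > n.py <<'E'
from h import *
import sys
o=get_obs(); c=camera('top'); s=camera('scene')
P,ok=cloud(c); J=np.array([.468,.331]);y=.1798
print(o['ee_pos'].round(4),o['force'].round(1), 'push',round(float(o['force'][:2]@[-.179,.984]),2),'tcp jig',tojig(o['ee_pos'],J,y).round(4))
a=cv2.resize(c['image'][260:360,320:460,::-1],(420,300)); b=cv2.resize(s['image'][300:480,260:500,::-1],(400,300))
cv2.imwrite('pics/%s.png'%sys.argv[1],np.hstack([a,b]))
E
python3 n.py n1
```

```text
[0.4507 0.4236 0.12  ] [-7.1  6.   2.9] push 7.21 tcp jig [-0.0005  0.0942]
```

View pics/n1.png

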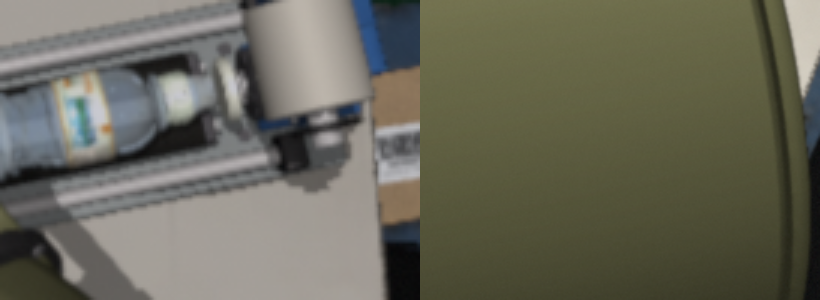

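Emit:
jog_arm(rows=[[[-0.0015,0,0],0,0.02],[[-0.0015,0,0],0,0.02],[[-0.0015,0,0],0,0.02],[[-0.0015,0,0],0,0.02]])

```text
time_s: 20.47
ee_pos: [0.4517, 0.4177, 0.1199]
eef_rot: [-3.142, -0.002, 1.752]
force: [-6.5, 6.3, 2.8]
grip_width: 0.0298
grip_force: 40.0
```

Emit:
jog_arm(rows=[[[-0.001,0,0],0,0.02],[[-0.001,0,0],0,0.02]])

```text
time_s: 20.63
ee_pos: [0.4521, 0.4158, 0.1199]
eef_rot: [-3.142, -0.002, 1.751]
force: [-5.4, 7.8, 2.2]
grip_width: 0.0299
grip_force: 40.0
```

Emit:
jog_arm(rows=[[[-0.001,0,0],0,0.02],[[-0.001,0,0],0,0.02]])

```text
time_s: 20.8
ee_pos: [0.4524, 0.414, 0.1199]
eef_rot: [3.142, -0.003, 1.752]
force: [-6.5, 8.1, 1.7]
grip_width: 0.0299
grip_force: 40.0
```

Emit:
jog_arm(rows=[[[-0.001,0,0],0,0.02],[[-0.001,0,0],0,0.02]])

```text
time_s: 20.97
ee_pos: [0.4528, 0.412, 0.12]
eef_rot: [3.141, -0.003, 1.752]
force: [-6.4, 8.8, 2.3]
grip_width: 0.0298
grip_force: 40.0
```

Emit:
jog_arm(rows=[[[-0.001,0,0],0,0.02],[[-0.001,0,0],0,0.02]])

```text
time_s: 21.13
ee_pos: [0.4532, 0.4101, 0.1199]
eef_rot: [3.141, -0.003, 1.752]
force: [-6.4, 9.9, 2.3]
grip_width: 0.0295
grip_force: 40.0
```

Emit:
jog_arm(rows=[[[-0.001,0,0],0,0.02]])

```text
time_s: 21.22
ee_pos: [0.4533, 0.4092, 0.1199]
eef_rot: [3.141, -0.003, 1.752]
force: [-5.5, 9.0, 2.4]
grip_width: 0.0301
grip_force: 40.0
```

Emit:
jog_arm(rows=[[[-0.001,0,0],0,0.02]])

```text
time_s: 21.3
ee_pos: [0.4535, 0.4084, 0.12]
eef_rot: [3.141, -0.003, 1.752]
force: [-7.7, 15.5, 1.5]
grip_width: 0.0297
grip_force: 40.0
```

Emit:
jog_arm(rows=[[[-0.0005,0,0],0,0.02]])

```text
time_s: 21.38
ee_pos: [0.4535, 0.4084, 0.12]
eef_rot: [3.141, -0.004, 1.752]
force: [-6.9, 16.8, -0.1]
grip_width: 0.0296
grip_force: 40.0
```

Emit:
jog_arm(rows=[[[0,0,0],0,0.02]])

```text
time_s: 21.47
ee_pos: [0.4535, 0.4084, 0.12]
eef_rot: [3.141, -0.004, 1.752]
force: [-7.7, 14.6, 0.6]
grip_width: 0.03
grip_force: 40.0
```

Emit:
jog_arm(rows=[[[-0.0007,0,0],0,0.02],[[0,0,0],0,0.02],[[0,0,0],0,0.02]])

```text
time_s: 21.72
ee_pos: [0.4535, 0.4082, 0.12]
eef_rot: [3.141, -0.005, 1.752]
force: [-7.3, 17.7, 0.8]
grip_width: 0.03
grip_force: 40.0
```

Hard stop felt: the force rises and the tool no longer moves. Now I'll let go and rise.

Emit:
jog_arm(rows=[[[0,0,0],0,0.035],[[0,0,0],0,0.045],[[0,0,0],0,0.06],[[0,0,0],0,0.08],[[0,0,0],0,0.08],[[0,0,-0.01],0,0.08],[[0,0,-0.03],0,0.08],[[0,0,-0.03],0,0.08],[[0,0,-0.03],0,0.08],[[0.02,0,-0.02],0,0.08],[[0.04,0,0],0,0.08],[[0.04,0,0],0,0.08]])

```text
time_s: 22.72
ee_pos: [0.4372, 0.5047, 0.242]
eef_rot: [3.138, -0.002, 1.749]
force: [0.4, 0.2, -0.1]
grip_width: 0.0799
grip_force: 0.0
```

Emit:
jog_arm(rows=[[[0.04,0,0],0,0.08],[[0.03,0,0],0,0.08],[[0,0,0],0,0.08],[[0,0,0],0,0.08]])

```text
time_s: 23.05
ee_pos: [0.4234, 0.5737, 0.2383]
eef_rot: [-3.141, 0.001, 1.753]
force: [0.4, -0.6, 0.3]
grip_width: 0.0803
grip_force: 0.0
```

```bash
python3 n.py n2
python3 - <<'E'
from h import *
c=camera('top')
for l in('tail_grip','tail_pad','bottle','bottle_cap','aerosol'):
    for r in spot_point(l,c)[:1]:
      w=world(c,r['at']);print(l,round(r['p'],2),w.round(3),tojig(w,np.array([.468,.331]),.1798).round(3))
E
```

```text
[0.4234 0.5737 0.2383] [ 0.4 -0.6  0.3] push -0.66 tcp jig [-0.0005  0.2467]
tail_grip 0.96 [0.453 0.405 0.158] [-0.002  0.076]
tail_pad 0.65 [0.458 0.361 0.09 ] [-0.004  0.032]
bottle 0.68 [0.465 0.349 0.099] [0.001 0.018]
bottle_cap 0.56 [0.497 0.184 0.081] [ 0.002 -0.15 ]
aerosol 0.93 [0.691 0.228 0.074] [ 0.201 -0.141]
```

View pics/n2.png

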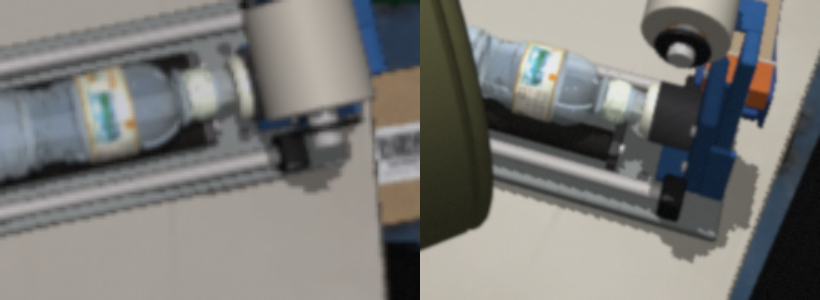

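The cap presses the nose flush against the dark housing (right view, about px 650,105) and the bottle lies straight on the rollers. Handing in.

```bash
python3 -c "
from station import *
print(hand_in())"
```

```text
the job is handed in; nothing more can be done
None
```

The job is handed in, with no verdict returned: the bottle lies on the jig's rollers, clamped between the tailstock and the nose; a hard stop at about 18 N and the last picture both put the nose fully home, and the aerosol can was not touched.

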